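# Show three set stones to the inspection camera

## Task

On the goldsmith's bench, pick up the white sample post by its steel knob and hold it upright in front of the inspection camera's lens, stones level with the lens and the post 12 cm out from it (straight above the red dot on the camera's foot). Turn it so that first the red, then the green, then the blue stone squarely faces the lens, pausing for at least half a second on each, then set the post down, without dropping it, standing in the middle of the round green pad and let go. Leave the black post where it stands and do not bump the camera.

Things in the scene. Friction and masses are not known exactly. Their poses are not given: they have to be found in the camera images.
- post_center (a point): Loose upright white post, 102 mm high, about 150 g: round foot 54 mm wide, 10 high; 40 mm square body to 60; then the grip, a steel round knob 22 mm wide, 60 to 102 high. Point: on its axis, 51 mm above its underside, stones 5 mm lower. z up; red stone (22 mm) on its +x side, green on +y, blue on -x, -y bare. A dot on top by each side has its stone's colour.
- lens (a point): Front centre of the fixed camera's lens, 180 mm above the bench: white level barrel 54 mm wide, black lens ring, steel column 227 mm high, white foot. It looks level along -x of this frame (z up). A tongue of the foot (36 mm wide, 6 high) runs to 150 mm in front of the lens, with a red dot at 120 mm, right below where the post's axis belongs.
- pad_top (a point): Centre of the upper face of the round green pad, 100 mm across, 4 mm thick, fixed to the bench. z is up.
- other_center (a point): Centre of the black post with three yellow stones, a loose bystander of the same shape and size as the white one, with this point likewise 51 mm above its underside. Not to be moved.

How it is judged:
By the outcome, as a careful person would: the job done as asked, in the order asked, and still so for the second after the job is handed in, with the robot touching nothing.
It also fails if it takes over 51 s, if anything falls off the work surface, if the arm or the gripper's body presses on something with over 40 N, if the wrist force passes 120 N, or if a joint passes its speed limit or range.

## Robot

A 6-joint arm with a two-finger parallel gripper is mounted at the origin on the work surface. World frame = base frame: x ahead of the robot, y to its left, z up, the work surface at z = 0. Lengths are in mm, angles in rad, forces in N, time in s.
With the tool pointing down it reaches from about 400 to 925 mm from the base axis. Payload 12.5 kg.
Tool frame: the origin (TCP) lies at the centre of the arm's flange, where the gripper is bolted on; the fingertips stand 190 mm ahead of it and the grasp point (between the pads) lies env.grip_point_offset ahead of it (env.grip_point_offset is the distance from the TCP to the grasp point, in mm); z points along the fingers, x is the direction in which the jaws open and shut, and the axes are right-handed (so a half turn about z gives the same grasp; the last joint's range is limited). The gripper opens to 95 mm and grips with 3 to 60 N. Pads are 20 mm wide; open, the fingers measure 119 mm over their backs; the gripper's body (75 mm by 180 mm) begins 59 mm behind the grasp point.
Start: joints at [1.094, 0.491, 1.559, -0, 1.092, -0.106], TCP at [226.452, 582.533, 404.761] pointing down, gripper open.
Joint ranges: [-3.1, 3.1], [-0.84, 2.19], [0.05, 2.79], [-1.13, 4.28], [0.06, 2.93], [-2.69, 2.69]. Speed limits (rad/s): [2.22, 2.22, 2.79, 3.14, 3.14, 3.14].

## Interface

Orientations are given as [roll, pitch, yaw] about the fixed x, y, z axes, in that order (R = Rz(yaw) Ry(pitch) Rx(roll)).
In Python, from cell import state, read_camera, camera_model, job_done, env gives the robot as it stands.
- The arm moves only by the tool arm_command, never from a script. Its argument "steps" is a list of rows, each a list of 6 numbers: the shift along the tool's x, y, z in cm, then the turn, a rotation vector about the tool's x, y, z in degrees. In form: [[dx, dy, dz, rx, ry, rz], ...]. A call has 1 to 12 rows; each row is the pose to reach, as a shift and turn from the pose commanded when the call began, along the tool's axes at that moment; what a row does not reach only later rows make up. A row lasts 1/12 s, in which the tool goes at most 41.7 mm and 7.16 degrees, less where a joint would pass 70% of its speed; a pose out of reach is approached as far as the arm can. A call with a gripper value outside its range is refused whole. "jaw" is the finger opening in cm, from 0 to 9.51, set as the call begins (left out, the last holds). The fingers move at their own pace and stop on an object; the grip force is fixed at half the most. Time passes only in rows, so rows that repeat a pose let the fingers close. It gives the time, the measured TCP pose, the force and the opening at its end, in the units of the state.
- state(): the state, without advancing time (a new reading comes with each control period).
- read_camera(name): name is "scene" or "side" or "wrist"; returns the picture (420x560x3 uint8, red, green, blue); there is no depth.
- camera_model(name): a dict with "K" (3x3 intrinsics, pixels), "xyz" and "rotation" of the camera in the world. Camera axes: x right, y up, looking along -z (the intrinsics and any distortion apply to the point x, -y, -z); pixel columns grow to the right and rows downward; lengths in mm; the calibration is good to about 2 mm. The wrist camera is an equidistant fisheye: a pixel r from the principal point sees the ray r / f radians off the axis. A picture is of the moment at which its call begins: read the wrist's pose just before it. camera_model takes no time and is no camera call; for the wrist camera it gives the pose at the moment of the call.
- job_done(): hands the job in, once; it reports no verdict.
The state is a dict: "t": time; "joints": joint angles; "qvel": joint speeds; "tau": joint torques, N m; "eef_pos": TCP position; "tcp_rot": TCP orientation; "ft_force": force on the tool from outside, world axes, zero at the start; "moment": the same for the moment, N m; "opening": opening from 0.0 (shut) to 1.0 (fully open).
Only numpy, scipy, OpenCV 4.12 (cv2) and the standard library are available. Lean on these libraries where they do the work, as an engineer would, in place of code of your own. Each camera call takes 0.05 s, during which the arm holds its last target. There are 200 camera calls.

## Working session

There is one attempt and no reset: what is moved stays moved. The work goes in short steps, Python scripts to look and compute and a tool call to move; the robot and the scene stay as the last step left them, time stands still between calls to the robot, and variables do not carry over. Pictures are saved under pics/ and viewed, about 8 in all and at most 12, crops included, and the job is handed in when it is done.

Besides the shell and the picture viewer there is one more tool, called after "Emit:" as a command line: name --pt "numbers of a row" for each row, then --argument value for the rest. arm_command: Moves the arm, as the interface text tells. Its arguments: {"type":"object","properties":{"steps":{"type":"array"},"jaw":{"type":"number"}},"required":["steps"]}

```bash
ls; mkdir -p pics
python3 - <<'E'
from cell import state, read_camera, camera_model, env
import cv2
for n in("scene","side","wrist"):
    m=camera_model(n); print(n,m)
    cv2.imwrite(f"pics/{n}0.png",read_camera(n)[:,:,::-1])
print(state(),env.grip_point_offset)
E
```

```text
pics
scene {'K': array([[383.27513208,   0.        , 275.99103975],
       [  0.        , 383.27513208, 208.13237717],
       [  0.        ,   0.        ,   1.        ]]), 'xyz': array([ 865.87900545, -514.7272798 ,  582.86139963]), 'rotation': array([0.92626272, 0.01193034, 0.57078786])}
side {'K': array([[389.13452933,   0.        , 279.89288264],
       [  0.        , 389.13452933, 211.829329  ],
       [  0.        ,   0.        ,   1.        ]]), 'xyz': array([261.51996237, 438.3815373 , 754.08012953]), 'rotation': array([ 0.71852632, -0.01727111, -2.5373746 ])}
wrist {'K': array([[325.1922621 ,   0.        , 277.44473122],
       [  0.        , 325.1922621 , 205.50475587],
       [  0.        ,   0.        ,   1.        ]]), 'xyz': array([160.28974273, 609.3061149 , 383.68661956]), 'rotation': array([-2.55896711e-01,  3.83345238e-04,  1.19978306e+00])}
{'t': 0.15, 'joints': array([ 1.09441699e+00,  4.91426443e-01,  1.55928274e+00,  9.19955125e-06,
        1.09170079e+00, -1.05590135e-01]), 'qvel': array([ 0.00090112, -0.00229053, -0.00271709, -0.00012169,  0.00078952,
        0.00230361]), 'tau': array([ 3.41696768e-04, -6.12900782e+01, -2.58275628e+01,  6.92688650e-02,
        4.73316223e-02, -8.57798022e-05]), 'eef_pos': array([226.43769208, 582.52860693, 404.30180245]), 'tcp_rot': array([-3.14149840e+00,  8.11915658e-04,  1.20000292e+00]), 'ft_force': array([-0.0079474 ,  0.3466448 ,  0.91446665]), 'moment': array([-0.07541427,  0.01959707, -0.01176991]), 'opening': 1.0023353695337895} 171.3
```

View pics/scene0.png

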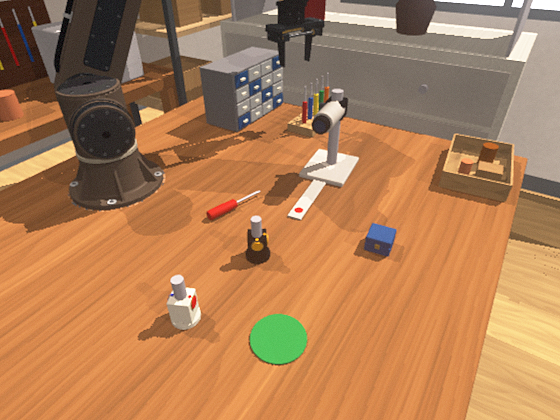

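View pics/side0.png

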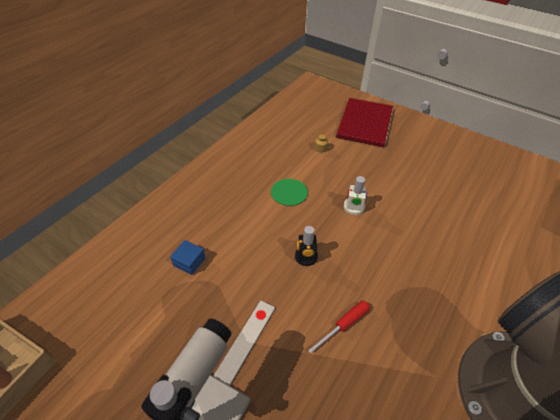

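View pics/wrist0.png

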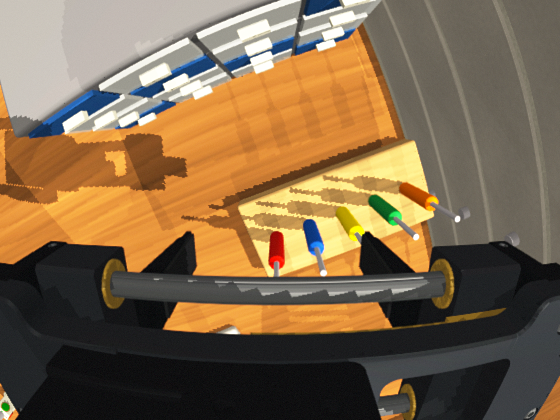

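The scene picture shows the white post's knob top at about (178,280), the black post at (257,250), the pad at (279,338), the red dot at (299,210) and the lens ring at (322,122). In the side picture these are white knob (360,182), pad (289,192), dot (261,315) and black post (307,250). The wrist view shows none of the task objects. Next I triangulate.

```bash
cat > h.py <<'E'
import numpy as np, cv2
from scipy.spatial.transform import Rotation as R
from cell import state, read_camera, camera_model
def ray(m,uv):
    K=m['K'];x=(uv[0]-K[0,2])/K[0,0];y=(uv[1]-K[1,2])/K[1,1]
    return R.from_euler('xyz',m['rotation']).apply([x,-y,-1])
def fray(m,uv):
    K=m['K'];d=np.array([uv[0]-K[0,2],uv[1]-K[1,2]])/K[0,0];r=np.hypot(*d);s=np.sinc(r/np.pi)
    return R.from_euler('xyz',m['rotation']).apply([d[0]*s,-d[1]*s,-np.cos(r)])
def onz(m,uv,z,f=ray):
    d=f(m,uv);return m['xyz']+d*(z-m['xyz'][2])/d[2]
def tri(obs):
    A=np.zeros((3,3));b=np.zeros(3)
    for m,uv,f in obs:
        d=f(m,uv);d/=np.linalg.norm(d);P=np.eye(3)-np.outer(d,d);A+=P;b+=P@m['xyz']
    return np.linalg.solve(A,b)
def proj(m,p):
    c=R.from_euler('xyz',m['rotation']).inv().apply(np.array(p)-m['xyz']);x=c[0],-c[1],-c[2]
    return m['K'][:2,:2]@np.array([x[0]/x[2],x[1]/x[2]])+m['K'][:2,2]
E
python3 - <<'E'
from h import *
S,D=camera_model('scene'),camera_model('side')
def blob(n,sel,box):
    im=cv2.imread(f'pics/{n}0.png').astype(int);m=sel(im[...,2],im[...,1],im[...,0])
    k=np.zeros_like(m);x0,y0,x1,y1=box;k[y0:y1,x0:x1]=1
    v,u=np.nonzero(m&k);return np.array([u.mean(),v.mean()]),len(u)
G=lambda r,g,b:(g>r+50)&(g>b+30); Rd=lambda r,g,b:(r>150)&(g<50)&(b<60)
for nm,sel,bs,bd,z in(('pad',G,(240,310,315,370),(265,175,312,210),4),('dot',Rd,(290,204,306,216),(252,308,270,322),6)):
    a,na=blob('scene',sel,bs);b,nb=blob('side',sel,bd)
    print(nm,a,na,b,nb,onz(S,a,z).round(1),onz(D,b,z).round(1),tri([(S,a,ray),(D,b,ray)]).round(1))
for nm,a,b in(('wknobtop',(178,280),(360.5,181)),('bknobtop',(256,220),(309.5,230)),('coltop',(337.5,94),(163,392))):
    print(nm,tri([(S,a,ray),(D,b,ray)]).round(1))
big=lambda n,x0,y0,x1,y1,f:cv2.resize(cv2.imread(f'pics/{n}0.png')[y0:y1,x0:x1],None,fx=f,fy=f,interpolation=2)
a=big('scene',150,260,290,360,4)[:, :400];
b=big('side',330,165,390,225,6); c=big('scene',285,80,365,220,4); d=big('side',140,290,290,420,3)
C=np.zeros((600,800,3),np.uint8)
s=big('scene',155,265,210,335,4.3);C[:s.shape[0],:s.shape[1]]=s
s=big('side',335,170,385,220,5);C[310:310+s.shape[0],:s.shape[1]]=s
s=big('scene',285,80,365,220,2.6);s=s[:300];C[:s.shape[0],250:250+s.shape[1]]=s
s=big('side',140,300,290,420,2.4);C[310:310+s.shape[0],270:270+s.shape[1]]=s
cv2.imwrite('pics/crop1.png',C)
E
```

```text
pad [277.91837645 338.66993756] 2242 [288.82754011 191.63235294] 748 [ 649.8 -184.8    4. ] [ 644.9 -182.     4. ] [ 647.6 -183.8    1. ]
dot [297.84615385 209.69230769] 13 [260.5 314.5] 52 [495.1 150.7   6. ] [494.7 148.7   6. ] [495.  149.3   6.8]
wknobtop [ 477.7 -233.3   97.4]
bknobtop [498.2 -32.2  99.1]
coltop [468.3 391.2 218.4]
```

View pics/crop1.png

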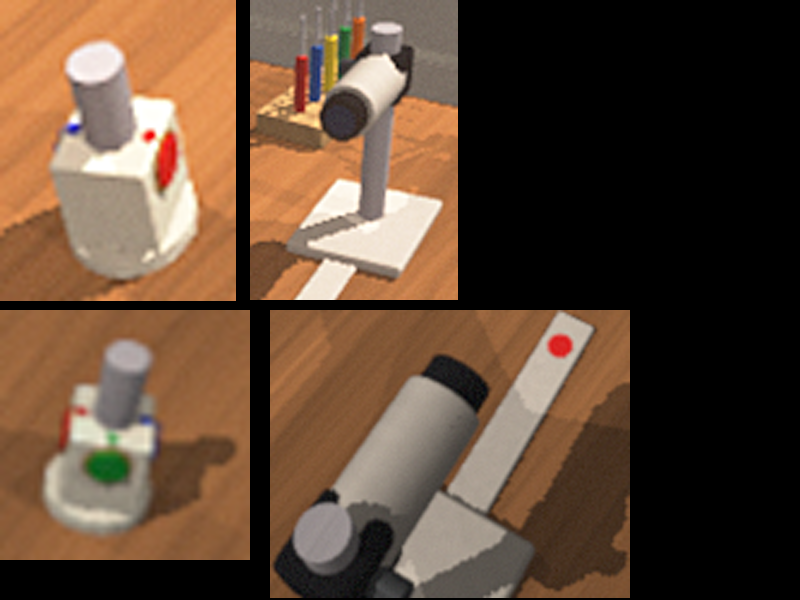

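Run:
```python
from h import *
S,D=camera_model('scene'),camera_model('side')
s1=lambda x,y:(x/4.3+155,y/4.3+265); d1=lambda x,y:(x/5+335,(y-310)/5+170)
s2=lambda x,y:((x-250)/2.6+285,y/2.6+80); d2=lambda x,y:((x-270)/2.4+140,(y-310)/2.4+300)
o=lambda m,uv,z:onz(m,uv,z)[:2].round(1)
print('knob',o(S,s1(97,60),102),o(D,d1(127,357),102))
print('red dots',o(S,s1(149,136),60),o(D,d1(80,411),60),'blue',o(S,s1(73,129),60),o(D,d1(147,421),60),'green',o(D,d1(112,440),60))
print('lens',o(S,s2(345,114),180))
a=[o(D,d2(*p),6) for p in((562,313),(593,328),(448,497),(487,517))];print(a)
for v in((a[2]-a[0]),(a[3]-a[1])):print(np.degrees(np.arctan2(v[1],v[0])))
print('coltop',o(S,s2(386,33),227),o(D,d2(324,537),227))
print('black',o(S,(256,219.5),102),o(D,(309.5,230),102))
```

```text
knob [ 481.7 -233.7] [ 477.1 -235.8]
red dots [ 495.5 -228. ] [ 492.5 -230.4] blue [ 466.7 -241.8] [ 461.9 -243.8] green [ 470.2 -221.8]
lens [480.8 283.9]
[array([510.7, 122.8]), array([479.9, 118.9]), array([489.4, 300.2]), array([455.3, 294.4])]
96.8465940651968
97.97921604396196
coltop [473.9 379.1] [462.2 394. ]
black [501.7 -32.6] [495.2 -31.6]
```

Estimates (mm): white post (479.5,-235) with yaw ≈25°, red dot (495,149.5), lens direction ≈97°, pad (647.5,-183.5), black post (498,-32). I'll grasp with tool yaw ≈34° so the three turns fit the last joint's range.

```bash
cat >> h.py <<'E'
def go(*targets):
    """print (x,y,z,yawdeg) targets as rows cm/deg from the present pose"""
    s=state();r0=R.from_euler('xyz',s['tcp_rot'])
    print('t',round(s['t'],2),'pos',s['eef_pos'].round(1),'rot',np.degrees(s['tcp_rot']).round(2),'q',s['joints'].round(2),'op',round(s['opening'],3))
    for x,y,z,w in targets:
        d=r0.inv().apply(np.array([x,y,z])-s['eef_pos'])/10
        rv=(r0.inv()*R.from_euler('xyz',[180,0,w],degrees=True)).as_rotvec(degrees=True)
        print((x,y,z,w),d.round(2),rv.round(2))
E
python3 -c "
from h import *
go((430,60,450,50),(479.5,-235,400,34))"
```

```text
t 0.15 pos [226.4 582.5 404.3] rot [-1.7999e+02  5.0000e-02  6.8760e+01] q [ 1.09  0.49  1.56  0.    1.09 -0.11] op 1.002
(430, 60, 450, 50) [-41.33  37.91  -4.54] [ 0.    0.05 18.76]
(479.5, -235, 400, 34) [-67.03  53.21   0.48] [1.000e-02 5.000e-02 3.476e+01]
```

Emit:
arm_command --pt "-41.3 37.9 -4.5 0 0 18.8" --pt "-41.3 37.9 -4.5 0 0 18.8" --pt "-41.3 37.9 -4.5 0 0 18.8" --pt "-41.3 37.9 -4.5 0 0 18.8" --pt "-41.3 37.9 -4.5 0 0 18.8" --pt "-41.3 37.9 -4.5 0 0 18.8" --pt "-41.3 37.9 -4.5 0 0 18.8" --pt "-41.3 37.9 -4.5 0 0 18.8" --pt "-41.3 37.9 -4.5 0 0 18.8" --pt "-41.3 37.9 -4.5 0 0 18.8" --pt "-41.3 37.9 -4.5 0 0 18.8" --pt "-41.3 37.9 -4.5 0 0 18.8" --jaw 6

```text
t: 1.15
eef_pos: [407.5, 116.2, 445.0]
tcp_rot: [3.141, -0.0, 0.872]
ft_force: [1.7, 1.7, -0.8]
opening: 0.633
```

```bash
python3 -c "
from h import *
go((479.5,-235,400,34))"
```

```text
t 1.15 pos [407.5 116.2 445. ] rot [ 1.7999e+02 -2.0000e-02  4.9970e+01] q [ 0.12  0.15  1.96  0.    1.03 -0.75] op 0.633
(479.5, -235, 400, 34) [-22.26  28.1    4.5 ] [ 0.   -0.02 15.97]
```

Emit:
arm_command --pt "-22.3 28.1 4.5 0 0 16" --pt "-22.3 28.1 4.5 0 0 16" --pt "-22.3 28.1 4.5 0 0 16" --pt "-22.3 28.1 4.5 0 0 16" --pt "-22.3 28.1 4.5 0 0 16" --pt "-22.3 28.1 4.5 0 0 16" --pt "-22.3 28.1 4.5 0 0 16" --pt "-22.3 28.1 4.5 0 0 16" --pt "-22.3 28.1 4.5 0 0 16" --pt "-22.3 28.1 4.5 0 0 16" --pt "-22.3 28.1 4.5 0 0 16" --pt "-22.3 28.1 4.5 0 0 16"

```text
t: 2.15
eef_pos: [478.9, -233.0, 399.5]
tcp_rot: [-3.141, 0.0, 0.592]
ft_force: [0.5, 0.9, 0.2]
opening: 0.63
```

Run:
```python
from h import *
go((479.5,-235,400,34))
m=camera_model('wrist');im=read_camera('wrist');cv2.imwrite('pics/w1.png',im[:,:,::-1])
np.save('w1.npy',np.r_[m['xyz'],m['rotation']]);print(m['xyz'],m['rotation'])
```

```text
t 2.15 pos [ 478.9 -233.   399.5] rot [-1.7994e+02  1.0000e-02  3.3940e+01] q [-0.58  0.37  1.79  0.    0.99 -1.17] op 0.63
(479.5, -235, 400, 34) [-0.06  0.2  -0.05] [-0.06  0.01 -0.06]
[ 439.21960742 -173.0178063   379.00438829] [-2.54612463e-01 -5.74946344e-04  5.92102372e-01]
```

View pics/w1.png

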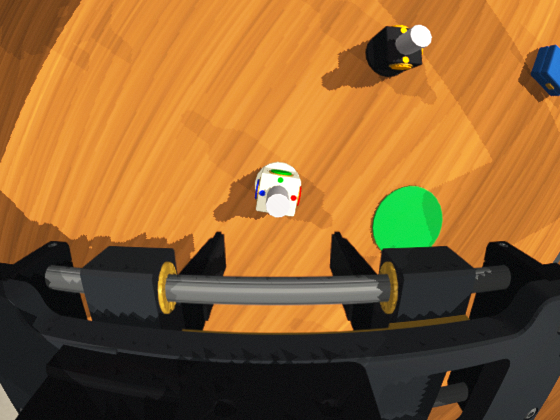

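The wrist view shows the knob top at (278,207), dots red (293,198), green (280,181) and blue (262,193), the pad at (407,221) and the black post's knob at (420,36).

Run:
```python
from h import *
a=np.load('w1.npy');m=camera_model('wrist');m['xyz'],m['rotation']=a[:3],a[3:]
im=cv2.imread('pics/w1.png').astype(int);B,G,Rr=im[...,0],im[...,1],im[...,2]
def c(mask,x0,y0,x1,y1):
    v,u=np.nonzero(mask[y0:y1,x0:x1]);return np.array([u.mean()+x0,v.mean()+y0]),len(u)
o=lambda uv,z:onz(m,uv,z,fray)[:2].round(1)
red,n1=c((Rr>150)&(G<90),287,192,299,204);gr,n2=c((G>Rr+50),276,177,285,185);bl,n3=c((B>Rr+50),258,190,268,197)
print(red,n1,gr,n2,bl,n3);r,b,g=o(red,60),o(bl,60),o(gr,60)
print(r,b,g,'yaw rb',np.degrees(np.arctan2(*(r-b)[::-1])),'mid',(r+b)/2,'g',np.degrees(np.arctan2(*(g-(r+b)/2)[::-1]))-90)
print('knob',o((278,207),102))
p,n=c((G>Rr+50)&(G>B+30),360,180,450,246);print('pad',p,n,o((407,221),4))
m2=((G>Rr+50)&(G>B+30)).astype(np.uint8);m2[:180]=0;m2[:,:365]=0
cs=max(cv2.findContours(m2,0,1)[0],key=len)[:,0]
P=np.array([o(q,4) for q in cs if q[1]<243]);A=np.c_[2*P,np.ones(len(P))];s=np.linalg.lstsq(A,(P**2).sum(1),rcond=None)[0];print('fit',s[:2],np.sqrt(s[2]+s[:2]@s[:2]))
go((479.5,-235,255.3,34))
```

```text
[294.19230769 198.42307692] 26 [280.10344828 179.51724138] 29 [261.5483871  192.58064516] 31
[ 495.6 -226.3] [ 465.  -239.6] [ 473.  -218.2] yaw rb 23.491718666004594 mid [ 480.3  -232.95] g 26.331509890924664
knob [ 480.8 -233.6]
pad [407.54576758 218.16843615] 3485 [ 642.6 -178.5]
fit [ 646.50952978 -180.03256191] 48.99812956849155
t 2.2 pos [ 478.9 -232.5  399.8] rot [-179.97   -0.     33.98] q [-0.58  0.37  1.79  0.    0.99 -1.17] op 0.632
(479.5, -235, 255.3, 34) [-0.09  0.24 14.45] [-0.03 -0.   -0.02]
```

Emit:
arm_command --pt "0.1 0.1 3 0 0 0" --pt "0.1 0.1 6 0 0 0" --pt "0.1 0.1 9 0 0 0" --pt "0.1 0.1 11.5 0 0 0" --pt "0.1 0.1 13 0 0 0" --pt "0.1 0.1 14 0 0 0" --pt "0.1 0.1 14.4 0 0 0" --pt "0.1 0.1 14.4 0 0 0" --pt "0.1 0.1 14.4 0 0 0"

```text
t: 2.95
eef_pos: [480.7, -233.3, 256.6]
tcp_rot: [3.141, -0.001, 0.593]
ft_force: [-0.2, 0.2, 0.8]
opening: 0.633
```

Emit:
arm_command --pt "0 0 0 0 0 0" --pt "0 0 0 0 0 0" --pt "0 0 0 0 0 0" --pt "0 0 0 0 0 0" --pt "0 0 0 0 0 0" --pt "0 0 0 0 0 0" --pt "0 0 0 0 0 0" --pt "0 0 0 0 0 0" --pt "0 0 0 0 0 0" --pt "0 0 0 0 0 0" --jaw 0

```text
t: 3.78
eef_pos: [480.5, -233.6, 255.7]
tcp_rot: [-3.141, -0.0, 0.593]
ft_force: [-0.4, -0.4, -0.6]
opening: 0.226
```

Emit:
arm_command --pt "0 0 -0.5 0 0 0" --pt "0 0 -1.5 0 0 0" --pt "0 0 -3 0 0 0" --pt "0 0 -5 0 0 0" --pt "0 0 -8 0 0 0" --pt "0 0 -11 0 0 0" --pt "0 0 -13 0 0 0" --pt "0 0 -14.5 0 0 0" --pt "0 0 -15 0 0 0" --pt "0 0 -15 0 0 0" --pt "0 0 -15 0 0 0"

```text
t: 4.7
eef_pos: [480.3, -233.5, 405.5]
tcp_rot: [-3.141, 0.0, 0.593]
ft_force: [0.6, 0.4, -0.2]
opening: 0.231
```

Run:
```python
from h import *
go((495,149.5,406,50),(495,149.5,389,107))
m=camera_model('wrist');im=read_camera('wrist');cv2.imwrite('pics/w2.png',cv2.resize(im[100:300,180:380,::-1],None,fx=3,fy=3))
np.save('w2.npy',np.r_[m['xyz'],m['rotation']])
```

```text
t 4.7 pos [ 480.3 -233.5  405.5] rot [-179.99    0.     33.95] q [-0.58  0.36  1.78  0.    1.   -1.17] op 0.231
(495, 149.5, 406, 50) [ 22.61 -30.94  -0.04] [-1.000e-02 -0.000e+00 -1.605e+01]
(495, 149.5, 389, 107) [ 22.61 -30.94   1.66] [-1.000e-02 -1.000e-02 -7.305e+01]
```

View pics/w2.png

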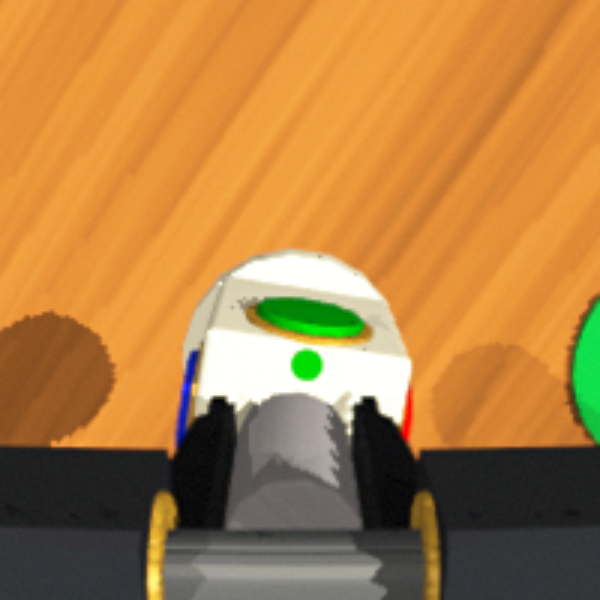

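The crop shows the post hanging upright in the fingers with the green dot at crop (306,365). The green-side top edge runs from crop (211,331) to (410,361). I'll take the post's yaw in the hand from that.

Run:
```python
from h import *
a=np.load('w2.npy');m=camera_model('wrist');m['xyz'],m['rotation']=a[:3],a[3:]
o=lambda x,y,z:onz(m,(x/3+180-.3,y/3+100-.3),z,fray)[:2]
p,q=o(211,331,209.8),o(410,361,209.8);v=q-p;print(p,q,np.hypot(*v),np.degrees(np.arctan2(v[1],v[0])))
g=o(306,365,209.8);w=g-[480.3,-233.5];print('green dot',g,np.degrees(np.arctan2(w[1],w[0]))-90,np.hypot(*w))
s=o(308,315,195.8);w=s-[480.3,-233.5];print(np.degrees(np.arctan2(w[1],w[0]))-90,np.hypot(*w))
```

```text
[ 454.94532033 -222.11894559] [ 489.25548927 -206.12648005] 37.854281747512935 24.990906505683924
green dot [ 473.37498254 -217.7101991 ] 23.681071858827906 17.241626353345858
24.979641178056568 23.347034885857116
```

```bash
python3 -c "
from h import *
go((487,70,406,16.5))"
```

```text
t 4.75 pos [ 480.3 -233.5  405. ] rot [-1.7993e+02  3.0000e-02  3.3960e+01] q [-0.58  0.36  1.78  0.    1.   -1.17] op 0.226
(487, 70, 406, 16.5) [ 17.51 -24.8   -0.08] [-0.07  0.04 17.46]
```

Emit:
arm_command --pt "1 -1.5 0 0 0 2" --pt "3 -4 0 0 0 4" --pt "5 -7 0 0 0 6" --pt "7.1 -10 0 0 0 8" --pt "9.2 -13 0 0 0 10" --pt "11.3 -16 0 0 0 12" --pt "13.4 -19 0 0 0 14" --pt "15.2 -21.5 0 0 0 16" --pt "16.5 -23.5 0 0 0 17" --pt "17.5 -24.8 0 0 0 17.5" --pt "17.5 -24.8 0 0 0 17.5" --pt "17.5 -24.8 0 0 0 17.5"

```text
t: 5.75
eef_pos: [487.1, 70.4, 404.8]
tcp_rot: [-3.141, 0.002, 0.289]
ft_force: [-0.4, 0.0, -0.9]
opening: 0.227
```

Run:
```python
from h import *
go((495,149.5,389,106.5))
m=camera_model('wrist');im=read_camera('wrist');cv2.imwrite('pics/w3.png',im[:,:,::-1])
np.save('w3.npy',np.r_[m['xyz'],m['rotation']])
```

```text
t 5.75 pos [487.1  70.4 404.8] rot [-1.7997e+02  1.0000e-01  1.6570e+01] q [ 0.01  0.3   1.88 -0.    0.96 -0.28] op 0.227
(495, 149.5, 389, 106.5) [ 3.02 -7.36  1.58] [-1.000e-01  6.000e-02 -8.993e+01]
```

View pics/w3.png

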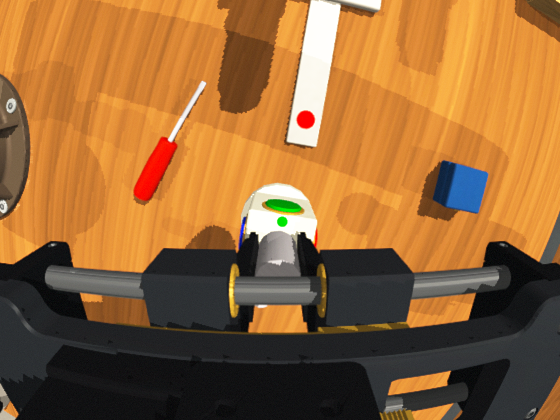

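The view shows the red dot at (306,120), the tongue's edges from (288,143) to (312,2) and from (316,146) to (338,8), and the post held upright.

Run:
```python
from h import *
a=np.load('w3.npy');m=camera_model('wrist');m['xyz'],m['rotation']=a[:3],a[3:]
o=lambda p:onz(m,p,6,fray)[:2]
im=cv2.imread('pics/w3.png').astype(int);k=(im[...,2]>150)&(im[...,1]<60);k[:108]=0;k[132:]=0;k[:,:294]=0;k[:,318:]=0
v,u=np.nonzero(k);print('dot',o((u.mean(),v.mean())),len(u))
w=im.min(2)>150
L,Q=[],[]
for y in range(12,134,6):
    xs=np.nonzero(w[y,285:345])[0]+285
    L.append(o((xs[0]-.5,y)));Q.append(o((xs[-1]+.5,y)))
for E in(L,Q):
    vx,vy,_,_=cv2.fitLine(np.array(E,np.float32),cv2.DIST_HUBER,0,.01,.01).ravel();print(np.degrees(np.arctan2(vy,vx))%180)
    print(np.array(E)[[0,-1]])
```

```text
dot [495.88366515 152.5745686 ] 230
96.827484
[[462.7299049  278.62099839]
 [480.61415146 132.17274981]]
96.74969
[[497.39611694 291.19703041]
 [515.00252382 142.8442287 ]]
```

Emit:
arm_command --pt "0.2 -0.5 0.1 0 0 -6" --pt "0.6 -1.3 0.4 0 0 -13" --pt "1.1 -2.5 0.7 0 0 -20" --pt "1.6 -3.7 1 0 0 -27" --pt "2.1 -5 1.3 0 0 -34" --pt "2.5 -6.1 1.5 0 0 -41" --pt "2.9 -7 1.53 0 0 -48" --pt "3.08 -7.47 1.53 0 0 -55" --pt "3.08 -7.47 1.53 0 0 -62" --pt "3.08 -7.47 1.53 0 0 -69" --pt "3.08 -7.47 1.53 0 0 -76" --pt "3.08 -7.47 1.53 0 0 -83"

```text
t: 6.8
eef_pos: [495.8, 149.0, 390.0]
tcp_rot: [-3.141, 0.0, 1.741]
ft_force: [0.3, -0.9, -1.2]
opening: 0.225
```

```bash
python3 -c "
from h import *
go((495.3,150.8,389.5,106.25))"
```

```text
t 6.8 pos [495.8 149.  390. ] rot [-179.95    0.     99.73] q [ 0.16  0.36  1.84 -0.    0.95 -1.58] op 0.225
(495.3, 150.8, 389.5, 106.25) [ 0.18 -0.02  0.05] [-0.05 -0.   -6.52]
```

Emit:
arm_command --pt "0 0 0 0 0 -4" --pt "0 0 0 0 0 -6.6" --pt "0 0 0 0 0 -6.6" --pt "0 0 0 0 0 -6.6" --pt "0 0 0 0 0 -6.6"

```text
t: 7.22
eef_pos: [495.7, 149.6, 390.2]
tcp_rot: [-3.141, -0.0, 1.849]
ft_force: [1.0, 0.2, -0.7]
opening: 0.227
```

Run:
```python
from h import *
go((495.3,150.8,389.5,106.25))
C=np.hstack([cv2.resize(read_camera(n)[y:y+150,x:x+150,::-1],None,fx=2.6,fy=2.6) for n,x,y in(('scene',230,60),('side',170,220))])
cv2.imwrite('pics/hold.png',C);go((495.3,150.8,389.5,106.25))
```

```text
t 7.22 pos [495.7 149.6 390.2] rot [-179.98   -0.    105.91] q [ 0.17  0.36  1.84  0.    0.95 -1.68] op 0.227
(495.3, 150.8, 389.5, 106.25) [ 0.13 -0.    0.07] [-0.02 -0.   -0.34]
t 7.32 pos [495.6 149.9 390.3] rot [-179.99   -0.    105.97] q [ 0.17  0.36  1.84  0.    0.95 -1.68] op 0.228
(495.3, 150.8, 389.5, 106.25) [ 0.1  -0.    0.08] [-0.01 -0.   -0.28]
```

View pics/hold.png

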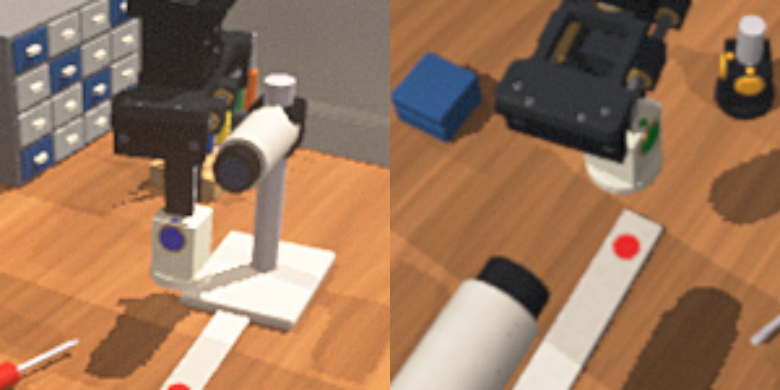

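Both views show the post hanging upright above the dot and clear of the lens. Blue faces away from it, so red faces the lens. I make a tiny correction and dwell, then turn to green.

Emit:
arm_command --pt "0.1 0 0.07 0 0 -0.3" --pt "0.1 0 0.07 0 0 -0.3" --pt "0.1 0 0.07 0 0 -0.3" --pt "0.1 0 0.07 0 0 -0.3" --pt "0.1 0 0.07 0 0 -0.3" --pt "0.1 0 0.07 0 0 -0.3" --pt "0.1 0 0.07 0 0 -0.3" --pt "0.1 0 0.07 0 0 -0.3" --pt "0.1 0 0.07 0 0 -0.3" --pt "0.1 0 0.07 0 0 -0.3" --pt "0.1 0 0.07 0 0 -0.3" --pt "0.1 0 0.07 0 0 -0.3"

```text
t: 8.32
eef_pos: [495.2, 151.2, 389.7]
tcp_rot: [3.142, -0.0, 1.856]
ft_force: [-0.5, 0.7, -1.6]
opening: 0.227
```

Emit:
arm_command --pt "0 0 0 0 0 4" --pt "0 0 0 0 0 11" --pt "0 0 0 0 0 18" --pt "0 0 0 0 0 25" --pt "0 0 0 0 0 32" --pt "0 0 0 0 0 39" --pt "0 0 0 0 0 46" --pt "0 0 0 0 0 53" --pt "0 0 0 0 0 60" --pt "0 0 0 0 0 67" --pt "0 0 0 0 0 74" --pt "0 0 0 0 0 81"

```text
t: 9.32
eef_pos: [495.3, 151.2, 389.7]
tcp_rot: [-3.142, -0.0, 0.436]
ft_force: [0.4, 0.4, -1.3]
opening: 0.226
```

Emit:
arm_command --pt "0 0 0 0 0 6" --pt "0 0 0 0 0 9" --pt "0 0 0 0 0 9" --pt "0 0 0 0 0 9" --pt "0 0 0 0 0 9"

```text
t: 9.73
eef_pos: [495.2, 151.2, 389.7]
tcp_rot: [-3.142, -0.0, 0.287]
ft_force: [0.9, -0.9, -1.0]
opening: 0.225
```

```bash
python3 -c "
from h import *
go((495.3,150.8,389.5,16.25))"
```

```text
t 9.73 pos [495.2 151.2 389.7] rot [-180.     -0.     16.47] q [ 0.17  0.36  1.84  0.    0.95 -0.12] op 0.225
(495.3, 150.8, 389.5, 16.25) [-0.01  0.04  0.02] [-0.   -0.    0.22]
```

Emit:
arm_command --pt "0 0 0 0 0 0.1" --pt "0 0 0 0 0 0.1" --pt "0 0 0 0 0 0.1" --pt "0 0 0 0 0 0.1" --pt "0 0 0 0 0 0.1" --pt "0 0 0 0 0 0.1" --pt "0 0 0 0 0 0.1" --pt "0 0 0 0 0 0.1" --pt "0 0 0 0 0 0.1" --pt "0 0 0 0 0 0.1" --pt "0 0 0 0 0 0.1" --pt "0 0 0 0 0 0.1"

```text
t: 10.73
eef_pos: [495.2, 151.2, 389.8]
tcp_rot: [-3.142, -0.0, 0.284]
ft_force: [0.4, 0.0, -1.0]
opening: 0.228
```

Emit:
arm_command --pt "0 0 0 0 0 4" --pt "0 0 0 0 0 11" --pt "0 0 0 0 0 18" --pt "0 0 0 0 0 25" --pt "0 0 0 0 0 32" --pt "0 0 0 0 0 39" --pt "0 0 0 0 0 46" --pt "0 0 0 0 0 53" --pt "0 0 0 0 0 60" --pt "0 0 0 0 0 67" --pt "0 0 0 0 0 74" --pt "0 0 0 0 0 81"

```text
t: 11.73
eef_pos: [495.2, 151.2, 389.7]
tcp_rot: [-3.142, 0.0, -1.136]
ft_force: [0.0, -0.5, -1.7]
opening: 0.225
```

Emit:
arm_command --pt "0 0 0 0 0 6" --pt "0 0 0 0 0 9" --pt "0 0 0 0 0 9" --pt "0 0 0 0 0 9" --pt "0 0 0 0 0 9" --pt "0 0 0 0 0 9" --pt "0 0 0 0 0 9" --pt "0 0 0 0 0 9" --pt "0 0 0 0 0 9" --pt "0 0 0 0 0 9" --pt "0 0 0 0 0 9" --pt "0 0 0 0 0 9"

```text
t: 12.73
eef_pos: [495.2, 151.2, 389.7]
tcp_rot: [-3.142, 0.0, -1.287]
ft_force: [-0.4, 0.4, -1.0]
opening: 0.231
```

Emit:
arm_command --pt "0 0 0 0 0 0" --pt "0 0 0 0 0 0" --pt "0 0 0 0 0 0" --pt "0 0 0 0 0 0"

```text
t: 13.07
eef_pos: [495.2, 151.2, 389.7]
tcp_rot: [-3.142, 0.0, -1.287]
ft_force: [-0.1, -0.6, -1.3]
opening: 0.226
```

Run:
```python
from h import *
C=np.hstack([cv2.resize(read_camera(n)[y:y+150,x:x+150,::-1],None,fx=2.6,fy=2.6) for n,x,y in(('scene',230,60),('side',170,220))])
cv2.imwrite('pics/blue.png',C);go((495.3,150.8,389.5,-73.75),(560,0,410,-60),(646.7,-182,330,-50),(646.7,-182,262,-50))
```

```text
t 13.17 pos [495.2 151.2 389.7] rot [-180.      0.    -73.74] q [0.17 0.36 1.84 0.   0.95 1.46] op 0.227
(495.3, 150.8, 389.5, -73.75) [0.04 0.   0.02] [-0.    0.    0.01]
(560, 0, 410, -60) [16.33 -1.99 -2.03] [ -0.     0.   -13.74]
(646.7, -182, 330, -50) [36.23 -5.21  5.97] [ -0.     0.   -23.74]
(646.7, -182, 262, -50) [36.23 -5.21 12.77] [ -0.     0.   -23.74]
```

View pics/blue.png

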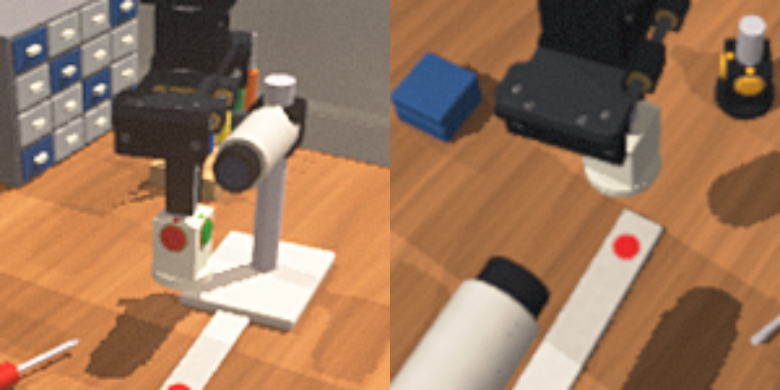

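Blue now faces the lens, with red facing away and nothing disturbed. Moving on to the pad.

Emit:
arm_command --pt "1 0 -0.3 0 0 0" --pt "3 -0.3 -0.8 0 0 0" --pt "6 -0.7 -1.5 0 0 0" --pt "9.5 -1.2 -2 0 0 0" --pt "13 -1.6 -2 0 0 0" --pt "16.5 -2 -2 0 0 0" --pt "20 -2.6 -1.5 0 0 0" --pt "24 -3.2 -0.5 0 0 0" --pt "28 -3.9 1 0 0 0" --pt "31.5 -4.5 3 0 0 0" --pt "34.5 -4.9 4.8 0 0 0" --pt "36.2 -5.2 6 0 0 0"

```text
t: 14.17
eef_pos: [646.9, -185.9, 327.7]
tcp_rot: [3.141, 0.0, -1.289]
ft_force: [-0.1, -0.3, -1.5]
opening: 0.228
```

Emit:
arm_command --pt "0 0 0 0 0 0" --pt "0 0 0 0 0 0" --pt "0 0 0 0 0 0" --pt "0 0 0 0 0 0"

```text
t: 14.5
eef_pos: [646.3, -181.1, 330.8]
tcp_rot: [-3.141, -0.001, -1.286]
ft_force: [0.3, -0.3, -1.7]
opening: 0.227
```

Run:
```python
from h import *
m=camera_model('wrist');im=read_camera('wrist')[:,:,::-1].astype(int);cv2.imwrite('pics/w4.png',im.astype(np.uint8))
go((646.7,-182,262,-73.74))
m2=((im[...,1]>im[...,2]+50)&(im[...,1]>im[...,0]+30)).astype(np.uint8)
cs=max(cv2.findContours(m2,0,1)[0],key=cv2.contourArea)[:,0];print(cs.min(0),cs.max(0),len(cs))
P=np.array([onz(m,q,4,fray)[:2] for q in cs]);d=P-[646.7,-182];r=np.hypot(*d.T);P=P[(r>42)&(r<58)]
from scipy.optimize import least_squares
f=least_squares(lambda c:np.hypot(*(P-c).T)-49.5,[646.7,-182],loss='soft_l1');print(f.x,len(P),np.abs(f.fun).mean())
```

```text
t 14.55 pos [ 646.3 -180.9  330.9] rot [-1.7994e+02 -4.0000e-02 -7.3680e+01] q [-0.37  0.63  1.51  0.    1.    0.91] op 0.225
(646.7, -182, 262, -73.74) [0.11 0.   6.89] [-0.06 -0.04  0.06]
[227 144] [328 226] 320
[ 647.51331197 -180.00799914] 222 0.7678130088733855
```

View pics/w4.png

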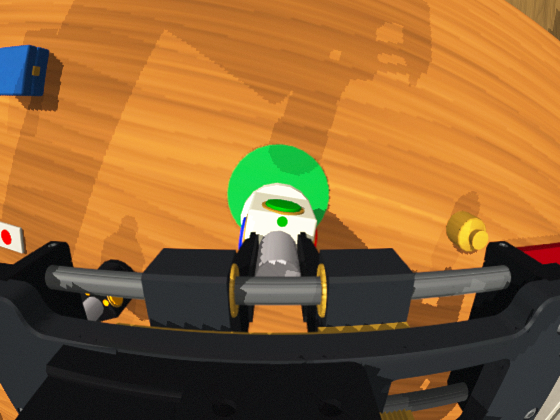

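The post hangs over the pad; the pad fit of (647.5,-180) agrees with the arm's position to about 1 mm. I lower it straight down.

Emit:
arm_command --pt "0 0 1 0 0 0" --pt "0 0 2.5 0 0 0" --pt "0 0 4 0 0 0" --pt "0 0 5.2 0 0 0" --pt "0 0 6 0 0 0" --pt "0 0 6.4 0 0 0" --pt "0 0 6.6 0 0 0" --pt "0 0 6.7 0 0 0" --pt "0 0 6.8 0 0 0" --pt "0 0 6.8 0 0 0" --pt "0 0 6.8 0 0 0"

```text
t: 15.47
eef_pos: [646.5, -181.8, 262.2]
tcp_rot: [-3.141, -0.0, -1.287]
ft_force: [0.1, -0.8, -0.2]
opening: 0.225
```

```bash
python3 -c "
from h import *
go((646.7,-181,259.7,-73.74));print(state()['ft_force'])"
```

```text
t 15.47 pos [ 646.5 -181.8  262.2] rot [-1.7997e+02 -2.0000e-02 -7.3750e+01] q [-0.37  0.71  1.56  0.    0.87  0.91] op 0.225
(646.7, -181, 259.7, -73.74) [-0.08 -0.04  0.25] [-0.03 -0.02 -0.01]
[ 0.0645305  -0.77736571 -0.22947286]
```

Emit:
arm_command --pt "0 0 0.05 0 0 0" --pt "0 0 0.1 0 0 0" --pt "0 0 0.15 0 0 0" --pt "0 0 0.2 0 0 0" --pt "0 0 0.23 0 0 0" --pt "0 0 0.23 0 0 0" --pt "0 0 0.23 0 0 0" --pt "0 0 0.23 0 0 0"

```text
t: 16.13
eef_pos: [646.5, -181.8, 259.7]
tcp_rot: [-3.141, -0.0, -1.287]
ft_force: [-0.9, -0.2, 3.7]
opening: 0.228
```

Contact shows as about +4 N upward. Release and retreat.

Emit:
arm_command --pt "0 0 0 0 0 0" --pt "0 0 0 0 0 0" --pt "0 0 0 0 0 0" --pt "0 0 0 0 0 0" --pt "0 0 0 0 0 0" --pt "0 0 0 0 0 0" --pt "0 0 0 0 0 0" --pt "0 0 0 0 0 0" --jaw 6

```text
t: 16.8
eef_pos: [646.5, -181.8, 259.4]
tcp_rot: [-3.142, 0.0, -1.287]
ft_force: [-0.6, -0.5, -0.8]
opening: 0.625
```

Emit:
arm_command --pt "0 0 -1 0 0 0" --pt "0 0 -3 0 0 0" --pt "0 0 -5 0 0 0" --pt "0 0 -8 0 0 0" --pt "0 0 -11 0 0 0" --pt "0 0 -14 0 0 0" --pt "0 0 -16 0 0 0" --pt "0 0 -17 0 0 0" --pt "0 0 -17 0 0 0" --pt "0 0 -17 0 0 0" --pt "0 0 -17 0 0 0" --pt "0 0 -17 0 0 0"

```text
t: 17.8
eef_pos: [646.5, -181.8, 427.7]
tcp_rot: [3.139, 0.002, -1.287]
ft_force: [0.4, 0.7, 0.7]
opening: 0.631
```

Run:
```python
from h import *
go((646.7,-181,259.7,-73.74))
C=np.hstack([cv2.resize(read_camera(n)[y:y+200,x:x+200,::-1],None,fx=2,fy=2) for n,x,y in(('scene',200,180),('side',200,120))])
cv2.imwrite('pics/end.png',C)
```

```text
t 17.8 pos [ 646.5 -181.8  427.7] rot [ 1.7988e+02  1.0000e-01 -7.3750e+01] q [-0.37  0.54  1.41  0.    1.2   0.91] op 0.631
(646.7, -181, 259.7, -73.74) [-0.04 -0.08 16.8 ] [ 0.12  0.1  -0.01]
```

View pics/end.png

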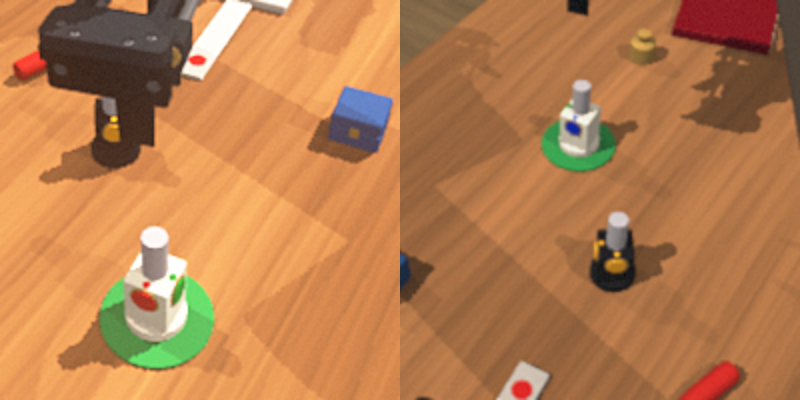

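The post stands upright in the middle of the pad, the black post has not moved, and the gripper is clear.

```bash
python3 -c "
from cell import job_done;print(job_done())"
```

```text
the job is handed in; nothing more can be done
None
```

I carried out the whole job at about 18 s on the robot's clock (limit 51 s) and handed it in. No verdict was reported.

- **Inspection:** I gripped the white post by its knob and held it above the red dot, stones level with the lens by calculation. Red, green and blue faced the lens in that order, each for about 1 s. The measured hand position was within about 0.5 mm of my estimate of the spot. During the red and blue pauses I checked the facing in pictures; for green I relied on the measured angle alone.
- **Set-down:** The post touched the pad at about 4 N, and I let go and retreated 17 cm. The last pictures show it upright in the middle of the green pad, with the black post where it was.
- **Camera:** No contact showed in the forces or the pictures taken while holding the post there.

**Disagreements:** Position estimates from the different cameras differed by 2–5 mm, so I used combined values. One rough sighting put the lens about 15 mm farther from the red dot than stated; I dismissed it as a poor view and positioned the post by the dot and the tongue instead.

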